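# Bar the strip reel and hold the tension arm open

### The job

Get the strip feeder ready for a colleague to thread: first lay the long retaining bar, grip block upward, across the two forked supports so that it rests fully down in both forks, centred over the reel, and let go of it (lay it in, do not drop it). Then swing the feeder's spring-loaded tension arm forward by its upright pin, all the way to its stop, and finish while still holding it there against the spring; do not let go. The short bar does not reach across the forks; leave it and the other things on the cart where they are.

Things in the scene. Friction and masses are not known exactly. Their poses are not given: they have to be found in the camera images.
- feeder: Strip feeder, fixed; grey base plate 10 mm thick, x -75..65, y -195..90 mm. Origin on the cart top under the flat reel's centre; x away from the robot at yaw 0 (yaw -0.18 to 0.28 rad), y left, z up. Reel 84 mm diameter, top at 30 mm; hub pin to 42 mm. Two aluminium forks at y +65 and -65 mm, x 0. Sprung tension arm on a post at its right (-y) side.
- bar_seat (a point): Midway between the two fork slots on the level of their floors, 45 mm above the cart; axes as the feeder's. Each fork: 12 mm thick (y), slot 21 mm wide (x), flared lead-ins up to 76 mm above the cart. A seated bar lies along this y axis, its underside at this point, so long_bar_grip is then 22 mm above it.
- long_bar_grip (a point): Long loose bar, 84 to 170 g: flat aluminium 170 mm long (y), 16 wide (x), 10 high, with a grey grip block at mid-length 16 wide, 44 long (y), up to 34 mm above the underside. This point: mid-length, 22 mm above the underside. It starts block up on the cart left of the feeder, roughly along world x; it fits either way round. It and the short bar may swap places.
- short_bar_grip (a point): Short bar, same make and section and the same grip block, but only 100 mm long: too short to span the forks. Point as for the long bar. To be left alone.
- tension_arm (a joint): Angle of the sprung tension arm, rad: 0 at rest, growing as it swings forward (clockwise from above, pin toward the robot) to the stop at 1.20. Spring torque 0.15 N m at rest, 0.75 N m at the stop (about 9 N at the pin); it swings back if let go.
- tension_pin (a point): Middle of the upright black pin at the arm's free end, to hold or push: 14 mm diameter, free from 38 to 90 mm above the cart (this point 68), 85 mm from the pivot axis. In the feeder's frame the arm points (0.17, -0.98) at rest, (-0.86, -0.52) at the stop. Its lever, 15 mm wide, lies 29 to 38 mm up; low stop pegs (40 mm) stand beside it.
- pivot_axis (a point): Point on the tension arm's vertical pivot axis, 68 mm above the cart, level with tension_pin; 10 mm ahead (x) and 115 mm to the right (-y) of the feeder's origin.
- tape_roll_mid (a point): Centre of a roll of tape lying flat, 104 mm wide and 25 mm high, at the right front. Bystander.
- bottle_iodine_mid (a point): Centre of a brown bottle with a white cap, 49 mm diameter, 122 mm high, at the back left. Bystander.
- lancet_pack_mid (a point): Centre of a small upright carton 31x47x72 mm at the back. Bystander.
- gel_pot_mid (a point): Centre of a small round pot, 43 mm diameter, 60 mm high, at the back behind the feeder. Bystander.
- thermometer_mid (a point): Centre of a thermometer lying flat, 122x20x11 mm, at the front edge of the cart. Bystander.

How it is judged:
On the way, in this order (a step that is already met when the one before it is completed fails the run):
1. the long bar lies fully down in both forks, let go and at rest (horizontal distance between long_bar_grip and bar_seat below 0.015 m and x of long_bar_grip in the frame of bar_seat between -0.006 and 0.006 m and z of long_bar_grip in the frame of bar_seat between 0.018 and 0.026 m and angle between the y axis of long_bar_grip and the y axis of bar_seat, either way round below 0.08 rad and angle between long_bar_grip's own z axis and vertical below 0.08 rad and contact force between the fingers and long_bar below 0.2 N and linear speed of long_bar below 0.02 m/s), for 0.2 s.
2. the tension arm has been swung forward to its stop by the gripper (value of joint tension_arm above 1.13 rad and contact force between the fingers and tension_arm above 2 N), for 0.2 s.
At the end, for the whole second after the job is handed in: The long bar lies released, block up, in both forks (within 6 mm across, 15 mm along, 4 mm in height, 0.08 rad of its seat), at rest; the fingers hold the tension arm still, with more than 2 N, past 1.13 of its 1.20 rad travel (all of step 1 and all of step 2 and velocity of joint tension_arm between -0.1 and 0.1 rad/s); the arm keeps its last pose, push and grip.
It fails at once if the long bar is dropped: it moves faster than 0.7 m/s out of the fingers (linear speed of long_bar above 0.7 m/s and contact force between the fingers and long_bar below 0.1 N).
It fails at once if the short bar or another thing on the cart shifted by more than 40 mm (distance of any of short_bar_grip, tape_roll_mid, bottle_iodine_mid, lancet_pack_mid, gel_pot_mid, thermometer_mid from where it was at the start of the episode above 0.04 m).
It also fails if it takes over 51 s, if anything falls off the work surface, if the arm or the gripper's body presses on something with over 40 N, if the wrist force passes 120 N, or if a joint passes its speed limit or range.

### The arm

A 6-joint arm with a two-finger parallel gripper is mounted at the origin on a cart in front of the work surface, level with it; the furniture and walls round the work are solid. World frame = base frame: x ahead of the robot, y to its left, z up, the work surface at z = 0. Lengths are in m, angles in rad, forces in N, time in s.
With the tool pointing down it reaches from about 0.25 to 0.775 m from the base axis. Payload 4 kg.
Tool frame: the origin (TCP) lies on the centre line of the jaws, within the pads' length; the fingertips stand 17 mm ahead of it and the grasp point (between the pads) lies 2 mm behind it; z points along the fingers, y is the line along which they close (so a half turn about z gives the same grasp; the last joint's range is limited). The gripper opens to 94 mm and grips with 3 to 60 N. Pads are 16 mm wide; open, the fingers measure 119 mm over their backs; the gripper's body (75 mm by 177 mm) begins 78 mm behind the grasp point.
Start: joints at [-1.307, 0.087, 1.371, -0, 1.684, -0.103], TCP at [0.197, -0.513, 0.223] pointing down, gripper open.
Joint ranges: [-3.1, 3.1], [-0.76, 2.03], [0.27, 2.55], [-1.08, 4.22], [0.17, 2.65], [-2.57, 2.57]. Speed limits (rad/s): [2.79, 2.79, 3.14, 3.14, 3.14, 3.14].

### API

Orientations are given as [roll, pitch, yaw] about the fixed x, y, z axes, in that order (R = Rz(yaw) Ry(pitch) Rx(roll)).
In Python, from bench import robot gives the robot as it stands.
- The arm moves only by the tool servo_tool, never from a script. Its argument "plan" is a list of rows, each a list of 7 numbers: the shift along the tool's x, y, z normalised to -1 to 1, where 1 is 0.1 m, then the turn, a rotation vector about the tool's x, y, z normalised to -1 to 1, where 1 is pi/2 rad, then the finger opening in mm, from 0 to 94. In form: [[x, y, z, ax, ay, az, gripper], ...]. A call has 1 to 12 rows; each row is the pose to reach, as a shift and turn from the pose commanded when the call began, along the tool's axes at that moment; what a row does not reach only later rows make up. A row lasts 1/12 s, in which the tool goes at most 41.7 mm and 7.16 degrees, less where a joint would pass 70% of its speed; a pose out of reach is approached as far as the arm can. A call with a number of a shift or a turn outside -1 to 1 is refused whole. A call with a gripper value outside its range is refused whole. The fingers move at their own pace and stop on an object; the grip force is fixed at half the most. Time passes only in rows, so rows that repeat a pose let the fingers close. It gives the time, the measured TCP pose, the force, the opening and the grip force at its end, in the units of the state.
- robot.get_obs(): the state, without advancing time (a new reading comes with each control period).
- robot.snapshot(name): name is "side" or "top" or "wrist"; returns the picture (480x640x3 uint8, red, green, blue); there is no depth.
- robot.camera_params(name): a dict with "camera_matrix" (3x3 intrinsics, pixels), "rvec" (rotation vector, rad) and "tvec" (3), from world to camera coordinates, as OpenCV has them; the wrist camera has in their place "tool_from_camera" (4x4, takes a point from camera to tool coordinates, whose origin is the TCP and whose axes are the flange's). Camera axes: x right, y down, z forward; pixel columns grow to the right and rows downward; lengths in m; the calibration is good to about 2 mm. A picture is of the moment at which its call begins: read the wrist's pose just before it. camera_params takes no time and is no camera call.
- robot.close_job(): hands the job in; it is judged then, once.
Trained networks look in the newest picture that a camera, given by its name, has taken for a name from the list of things; names that differ only in an ending like _2 or _b are one class to them, and where a whole thing is asked for, a point or a joint stands for the part that bears it (a point fixed in the world has none). Each returns a list of dicts, best first, with "conf" (0 to 1); they miss things now and then, are a little off and sometimes report something else, mostly with a low value. They report only what shows in the picture. A call takes as long as a camera call.
- robot.find_in(thing, camera): "extent" ([centre column, centre row, width, height] in pixels, round what is visible of it).
The state is a dict: "time": time; "joint_positions": joint angles; "qvel": joint speeds; "joint_torque": joint torques, N m; "tool_pos": TCP position; "ee_rot": TCP orientation; "wrist_force": force on the tool from outside, world axes, zero at the start; "wrist_torque": the same for the moment, N m; "width": finger opening in m; "finger_force": force on a finger pad.
Only numpy, scipy, OpenCV 4.12 (cv2) and the standard library are available. Lean on these libraries where they do the work, as an engineer would, in place of code of your own. Each camera call takes 0.05 s, during which the arm holds its last target. There are 200 camera calls.

## Working session

There is one attempt and no reset: what is moved stays moved. The work goes in short steps, Python scripts to look and compute and a tool call to move; the robot and the scene stay as the last step left them, time stands still between calls to the robot, and variables do not carry over. Pictures are saved under pics/ and viewed, at most 10 in all, crops included, and the job is handed in when it is done.

Besides the shell and the picture viewer there is one more tool, called after ">>>" as a command line: name --pt "numbers of a row" for each row, then --argument value for the rest. servo_tool: Moves the arm, as the interface text tells. Scaled input: -1 to 1 covers 0.1 m each way for a shift and pi/2 rad each way for a turn. Its arguments: {"type":"object","properties":{"plan":{"type":"array","items":{"type":"array","items":{"type":"number"}}}},"required":["plan"]}

```bash
mkdir -p pics
python3 - <<'E'
from bench import robot
import cv2,numpy as np
np.set_printoptions(precision=4,suppress=True)
o=robot.get_obs();print(o['tool_pos'],o['ee_rot'],o['width'])
for c in ['top','side']:
    im=robot.snapshot(c);cv2.imwrite(f'pics/{c}0.png',im[:,:,::-1]);p=robot.camera_params(c)
    R=cv2.Rodrigues(np.array(p['rvec']))[0];print(c,p['camera_matrix'],-R.T@np.array(p['tvec']).ravel(),R)
for t in ['feeder','long_bar_grip','short_bar_grip','tension_pin']:
    print(t,robot.find_in(t,'top')[:2])
print(robot.camera_params('wrist'))
E
```

```text
[ 0.1971 -0.5129  0.2213] [-3.1394 -0.0002  0.3668] 0.09395860634577832
top [[586.6983   0.     319.0454]
 [  0.     586.6983 237.6224]
 [  0.       0.       1.    ]] [0.3931 0.0179 1.3599] [[ 0.0238 -0.9997  0.0018]
 [-0.9967 -0.0238 -0.0779]
 [ 0.0779  0.0001 -0.997 ]]
side [[457.0836   0.     323.0668]
 [  0.     457.0836 241.8837]
 [  0.       0.       1.    ]] [0.5216 1.0966 0.6437] [[-0.9995  0.032  -0.0005]
 [ 0.0154  0.4673 -0.884 ]
 [-0.0281 -0.8835 -0.4675]]
feeder [{'extent': [364.6, 228.3, 134.9, 67.1], 'conf': 0.69}]
long_bar_grip [{'extent': [179.5, 225.9, 16.8, 73.9], 'conf': 0.83}]
short_bar_grip [{'extent': [226.4, 238.7, 9.4, 44.7], 'conf': 0.71}, {'extent': [157.0, 166.9, 32.2, 31.6], 'conf': 0.49}]
tension_pin [{'extent': [403.4, 208.4, 50.6, 22.4], 'conf': 0.84}]
{'camera_matrix': array([[426.9686,   0.    , 326.315 ],
       [  0.    , 426.9686, 241.0022],
       [  0.    ,   0.    ,   1.    ]]), 'tool_from_camera': array([[-0.0009, -0.9577, -0.2878,  0.0832],
       [ 1.    , -0.0009,  0.    ,  0.0002],
       [-0.0003, -0.2878,  0.9577, -0.1611],
       [ 0.    ,  0.    ,  0.    ,  1.    ]])}
```

View pics/top0.png

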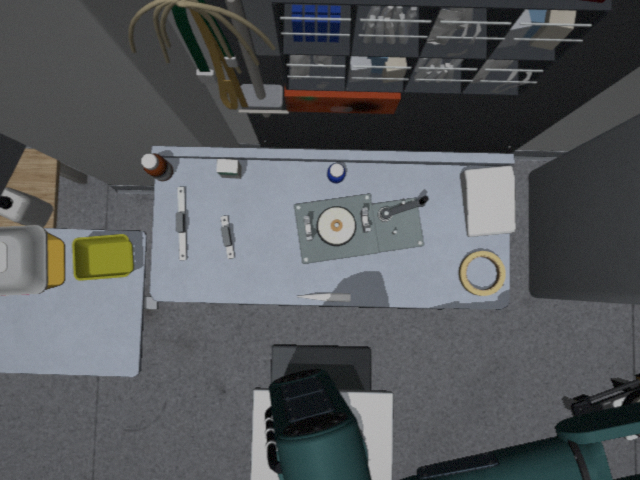

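View pics/side0.png

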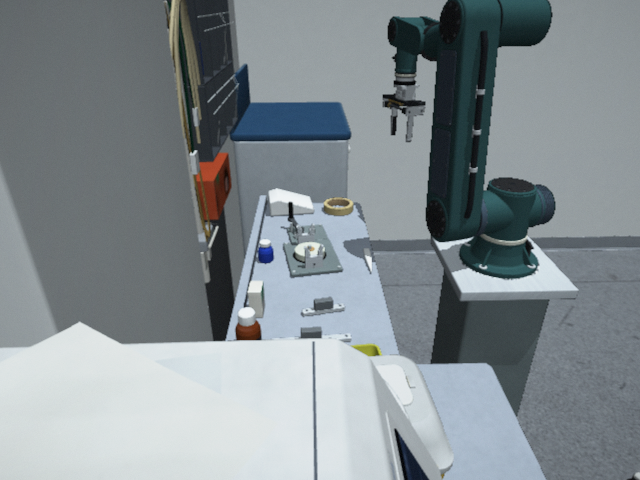

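Top view: long bar at (181,223), short bar at (228,237), reel at (336,226), pin near (423,201). I'll zoom in for the exact pixels.

```bash
cat > h.py <<'E'
import numpy as np,cv2
from bench import robot
from scipy.spatial.transform import Rotation as Ro
np.set_printoptions(precision=4,suppress=True)
def ray(cam,uv,z,o=None):
    p=robot.camera_params(cam);K=np.array(p['camera_matrix']);d=np.linalg.solve(K,[uv[0],uv[1],1.])
    if cam=='wrist':
        T=np.array(p['tool_from_camera']);R=Ro.from_euler('xyz',o['ee_rot']).as_matrix()
        c=R@T[:3,3]+o['tool_pos'];d=R@T[:3,:3]@d
    else:
        R=cv2.Rodrigues(np.array(p['rvec']))[0];c=-R.T@np.array(p['tvec']).ravel();d=R.T@d
    return c+d*(z-c[2])/d[2]
def delta(pos,yaw,o=None):
    "target tool pointing down with yaw -> normalised shift, turn"
    o=o or robot.get_obs();R=Ro.from_euler('xyz',o['ee_rot']);T=Ro.from_euler('xyz',[np.pi,0,yaw])
    return R.inv().apply(np.array(pos)-o['tool_pos'])/.1,(R.inv()*T).as_rotvec()/(np.pi/2)
E
python3 - <<'E'
import cv2
im=cv2.imread('pics/top0.png')[150:310,140:440]
cv2.imwrite('pics/crop0.png',cv2.resize(im,None,fx=2.6,fy=2.6,interpolation=cv2.INTER_CUBIC))
E
```

```text
(no output)
```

View pics/crop0.png

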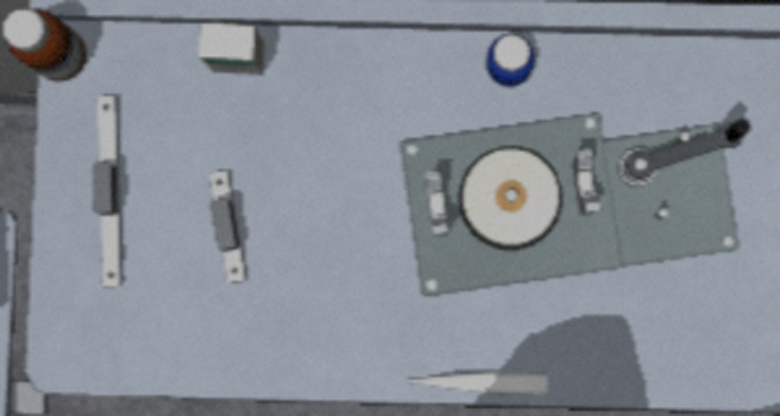

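Run:
```python
from h import *
f=lambda x,y,z:ray('top',(140+x/2.6,150+y/2.6),z)
for n,a in dict(barA=(107.5,95,.01),barB=(111.5,286,.01),block=(105,187,.034),sblock=(225,222,.034),sA=(219,171,.01),sB=(236,282,.01),reel=(511,196,.03),hub=(511,195,.042),c1=(402,142,.01),c2=(600,114,.01),c3=(736,246,.01),c4=(424,294,.01),forkL=(436,203,.065),forkR=(588,180,.065),pin=(740,126,.09),piv=(640,164,.045)).items(): print(n,f(*a))
c=[f(*a) for a in((402,142,.01),(736,246,.01),(424,294,.01))]
print('yaw', np.arctan2(*( -(c[1]-c[2])[[0,1]]*[-1,1])), np.arctan2((c[0]-c[2])[1],(c[0]-c[2])[0]))
o=robot.get_obs()
print(delta((.45,.36,.2),np.pi/2,o))
```

```text
barA [0.6099 0.3405 0.01  ]
barB [0.4395 0.3298 0.01  ]
block [0.5249 0.3335 0.034 ]
sblock [0.4968 0.2277 0.034 ]
sA [0.544  0.2385 0.01  ]
sB [0.4456 0.2199 0.01  ]
reel [ 0.5259 -0.0212  0.03  ]
hub [ 0.5256 -0.0208  0.042 ]
c1 [0.5739 0.0764 0.01  ]
c2 [ 0.6034 -0.0997  0.01  ]
c3 [ 0.4881 -0.2223  0.01  ]
c4 [0.439  0.0533 0.01  ]
forkL [0.5149 0.0436 0.065 ]
forkR [ 0.5377 -0.0856  0.065 ]
pin [ 0.5836 -0.2104  0.09  ]
piv [ 0.555  -0.1321  0.045 ]
yaw 0.17647762536569067 0.1696203087778968
(array([ 5.4915, -7.245 ,  0.2263]), array([-0.0003, -0.0003, -0.7665]))
```

Feeder origin is at about (0.526, -0.021) with yaw 0.173. The long bar is at (0.525, 0.334), lying 0.063 rad off world x. Moving to above the bar.

>>> servo_tool --pt "0.87 -0.96 0 0 0 0 80" --pt "0.87 -0.96 0 0 0 0 80" --pt "0.87 -0.96 0 0 0 0 80" --pt "0.87 -0.96 0 0 0 0 80"

```text
time: 0.63
tool_pos: [0.2457, -0.3878, 0.2227]
ee_rot: [-3.14, -0.002, 0.371]
wrist_force: [-0.1, -0.1, 0.0]
width: 0.0804
finger_force: 0.0
```

>>> servo_tool --pt "0.87 -0.96 0 0 0 0 60" --pt "0.87 -0.96 0 0 0 0 60" --pt "0.87 -0.96 0 0 0 0 60" --pt "0.87 -0.96 0 0 0 0 60"

```text
time: 0.97
tool_pos: [0.2924, -0.2675, 0.2231]
ee_rot: [-3.141, -0.003, 0.373]
wrist_force: [-0.6, -0.1, 0.2]
width: 0.0604
finger_force: 0.0
```

>>> servo_tool --pt "0.87 -0.96 0 0 0 0 60" --pt "0.87 -0.96 0 0 0 0 60" --pt "0.87 -0.96 0 0 0 0 60" --pt "0.87 -0.96 0 0 0 0 60"

```text
time: 1.3
tool_pos: [0.3393, -0.1465, 0.223]
ee_rot: [-3.141, -0.003, 0.375]
wrist_force: [0.5, 0.1, -1.3]
width: 0.0603
finger_force: 0.0
```

>>> servo_tool --pt "0.87 -0.96 0 0 0 0 60" --pt "0.87 -0.96 0 0 0 0 60" --pt "0.87 -0.96 0 0 0 0 60" --pt "0.87 -0.96 0 0 0 0 60"

```text
time: 1.63
tool_pos: [0.3859, -0.0258, 0.2226]
ee_rot: [-3.14, -0.002, 0.375]
wrist_force: [-0.7, 0.0, 0.4]
width: 0.06
finger_force: 0.0
```

>>> servo_tool --pt "0.87 -0.96 0 0 0 0 60" --pt "0.87 -0.96 0 0 0 0 60" --pt "0.87 -0.96 0 0 0 0 60" --pt "0.87 -0.96 0 0 0 0 60"

```text
time: 1.97
tool_pos: [0.4329, 0.0943, 0.222]
ee_rot: [-3.14, -0.001, 0.373]
wrist_force: [-1.8, -1.2, -0.4]
width: 0.0598
finger_force: 0.0
```

>>> servo_tool --pt "0.87 -0.96 0 0 0 0 60" --pt "0.87 -0.96 0 0 0 0 60" --pt "0.87 -0.96 0 0 0 0 60" --pt "0.87 -0.96 0 0 0 0 60"

```text
time: 2.3
tool_pos: [0.4799, 0.2145, 0.221]
ee_rot: [-3.14, 0.001, 0.371]
wrist_force: [-0.8, -0.7, 0.6]
width: 0.06
finger_force: 0.0
```

>>> servo_tool --pt "0.87 -0.96 0 0 0 0.19 60" --pt "0.87 -0.96 0 0 0 0.19 60" --pt "0.87 -0.96 0 0 0 0.19 60" --pt "0.87 -0.96 0 0 0 0.19 60" --pt "0.87 -0.96 0 0 0 0.19 60"

```text
time: 2.72
tool_pos: [0.5259, 0.3319, 0.2204]
ee_rot: [3.139, 0.003, 0.07]
wrist_force: [0.1, -1.3, 0.2]
width: 0.0601
finger_force: 0.0
```

Run:
```python
from h import *
o=robot.get_obs();im=robot.snapshot('wrist');cv2.imwrite('pics/w1.png',im[:,:,::-1]);print(o['tool_pos'],o['ee_rot'])
import pickle;pickle.dump(o,open('o1.pkl','wb'))
```

```text
[0.5259 0.3319 0.2204] [3.1393 0.0025 0.07  ]
```

View pics/w1.png

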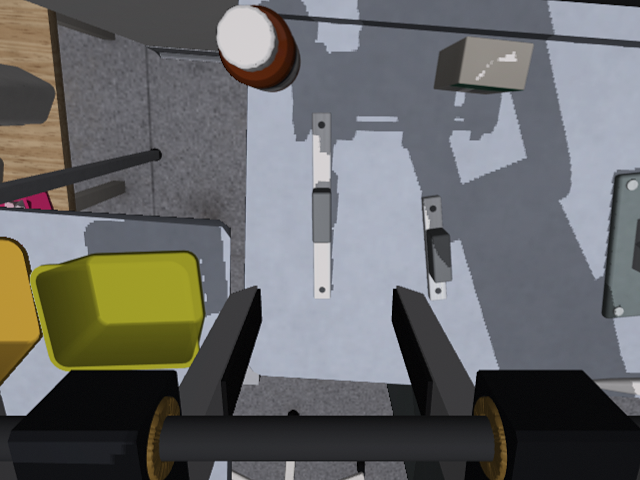

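The wrist view shows the long bar from (321,113) to (322,298), with its block top spanning (321,191) to (321,241).

Run:
```python
from h import *
import pickle;o=pickle.load(open('o1.pkl','rb'))
a,b=ray('wrist',(321,113),.01,o),ray('wrist',(322,298),.01,o)
m=(ray('wrist',(321,191),.034,o)+ray('wrist',(321,241),.034,o))/2
yaw=np.arctan2((a-b)[1],(a-b)[0]);print(a,b,np.linalg.norm(a-b),(a+b)/2,m,yaw)
c=(a+b)/2;c=.5*(c+m)
print(delta((c[0],c[1],.026),yaw))
```

```text
[0.608 0.341 0.01 ] [0.4406 0.3291 0.01  ] 0.16783635234369984 [0.5243 0.335  0.01  ] [0.5255 0.3354 0.034 ] 0.07118697001713495
(array([-0.0001, -0.0504,  1.953 ]), array([ 0.0015,  0.0011, -0.0017]))
```

>>> servo_tool --pt "0 -0.04 1 0 0 0 60" --pt "0 -0.04 1 0 0 0 60" --pt "0 -0.04 1 0 0 0 60"

```text
time: 3.02
tool_pos: [0.5224, 0.3321, 0.1175]
ee_rot: [3.137, 0.007, 0.067]
wrist_force: [-0.3, 0.2, -1.4]
width: 0.0601
finger_force: 0.0
```

>>> servo_tool --pt "0 0 0.4 0 0 0 60" --pt "0 0 0.7 0 0 0 60" --pt "0 0 0.96 0 0 0 60" --pt "0 0 0.96 0 0 0 60" --pt "0 0 0.96 0 0 0 5" --pt "0 0 0.96 0 0 0 5" --pt "0 0 0.96 0 0 0 5" --pt "0 0 0.96 0 0 0 5" --pt "0 0 0.96 0 0 0 5" --pt "0 0 0.96 0 0 0 5"

```text
time: 3.85
tool_pos: [0.5251, 0.3366, 0.0279]
ee_rot: [-3.141, -0.002, 0.069]
wrist_force: [-0.6, 0.8, -0.5]
width: 0.0234
finger_force: 0.0
```

>>> servo_tool --pt "0 0 0 0 0 0 5" --pt "0 0 0 0 0 0 5" --pt "0 0 0 0 0 0 5" --pt "0 0 0 0 0 0 5"

```text
time: 4.18
tool_pos: [0.5247, 0.3364, 0.0271]
ee_rot: [-3.142, -0.001, 0.069]
wrist_force: [-0.4, 0.2, 4.0]
width: 0.0159
finger_force: 30.0
```

>>> servo_tool --pt "0 0 -0.3 0 0 0 5" --pt "0 0 -0.6 0 0 0 5" --pt "0 0 -1 0 0 0 5" --pt "0 0 -1 0 0 0 5"

```text
time: 4.52
tool_pos: [0.5283, 0.3385, 0.1354]
ee_rot: [-3.136, -0.014, 0.069]
wrist_force: [0.5, 0.5, 0.5]
width: 0.0156
finger_force: 30.0
```

>>> servo_tool --pt "-0.04 0.4 0 0 0 0 5" --pt "-0.07 0.9 0 0 0 0 5" --pt "-0.07 0.9 0 0 0 0 5"

```text
time: 4.77
tool_pos: [0.5233, 0.2413, 0.1256]
ee_rot: [3.138, 0.001, 0.065]
wrist_force: [-0.1, 1.0, -1.0]
width: 0.0158
finger_force: 30.0
```

>>> servo_tool --pt "-0.07 0.9 0 0 0 0 5" --pt "-0.07 0.9 0 0 0 0 5" --pt "-0.07 0.9 0 0 0 0 5"

```text
time: 5.02
tool_pos: [0.5224, 0.1507, 0.1255]
ee_rot: [3.138, 0.001, 0.064]
wrist_force: [-0.2, 0.9, -0.2]
width: 0.016
finger_force: 30.0
```

>>> servo_tool --pt "-0.07 0.9 0 0 0 0 5" --pt "-0.07 0.9 0 0 0 0 5" --pt "-0.07 0.9 0 0 0 0 5"

```text
time: 5.27
tool_pos: [0.5218, 0.0607, 0.1258]
ee_rot: [3.139, 0.001, 0.063]
wrist_force: [0.5, 1.0, -1.2]
width: 0.0157
finger_force: 30.0
```

>>> servo_tool --pt "-0.03 0.4 0 0 0 -0.08 5" --pt "-0.07 0.9 0 0 0 -0.16 5" --pt "-0.07 0.9 0 0 0 -0.24 5" --pt "-0.07 0.9 0 0 0 -0.32 5" --pt "-0.07 0.9 0 0 0 -0.4 5" --pt "-0.07 0.9 0 0 0 -0.48 5" --pt "-0.07 0.9 0 0 0 -0.56 5" --pt "-0.07 0.9 0 0 0 -0.64 5" --pt "-0.07 0.9 0 0 0 -0.72 5" --pt "-0.07 0.9 0 0 0 -0.8 5" --pt "-0.07 0.9 0 0 0 -0.88 5" --pt "-0.07 0.9 0 0 0 -0.88 5"

```text
time: 6.27
tool_pos: [0.5213, -0.0237, 0.1257]
ee_rot: [-3.141, -0.001, 1.456]
wrist_force: [0.2, 0.0, -1.0]
width: 0.0158
finger_force: 30.0
```

>>> servo_tool --pt "0 0 0 0 0 -0.08 5" --pt "0 0 0 0 0 -0.16 5" --pt "0 0 0 0 0 -0.187 5" --pt "0 0 0 0 0 -0.187 5" --pt "0 0 0 0 0 -0.187 5" --pt "0 0 0 0 0 -0.187 5"

```text
time: 6.77
tool_pos: [0.5212, -0.0243, 0.1261]
ee_rot: [-3.141, -0.0, 1.744]
wrist_force: [-0.8, 0.7, -1.4]
width: 0.0159
finger_force: 30.0
```

Run:
```python
from h import *
o=robot.get_obs();im=robot.snapshot('wrist');cv2.imwrite('pics/w2.png',im[:,:,::-1]);print(o['tool_pos'],o['ee_rot'])
import pickle;pickle.dump(o,open('o2.pkl','wb'))
```

```text
[ 0.5212 -0.0243  0.1261] [-3.1413 -0.0004  1.7436]
```

View pics/w2.png

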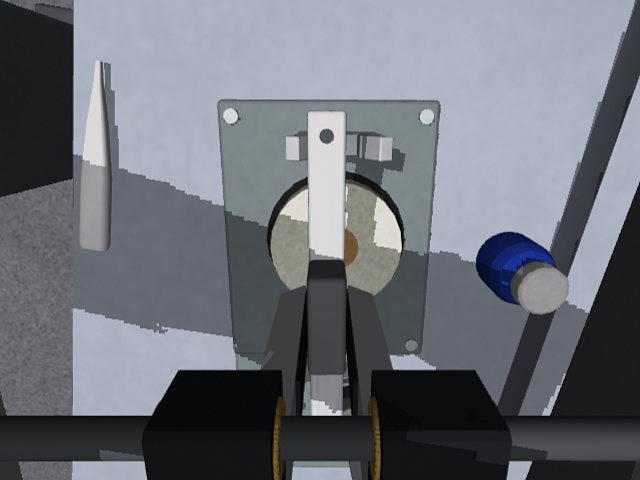

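The left fork spans columns 286–392 at row 148. The plate's left-edge corners are at (219,101) and (440,101), and the reel spans columns 269–403. The held bar's centreline is at about column 326.

Run:
```python
from h import *
import pickle;o=pickle.load(open('o2.pkl','rb'))
z=.1261-.0271
A=ray('wrist',(219,101),.01,o);B=ray('wrist',(440,101),.01,o)
print(A,B,np.linalg.norm(A-B));d=B-A;print('yaw plate',np.arctan2(d[1],d[0]))
for yaw in (np.arctan2(d[1],d[0]),.173):
    R=np.array([[np.cos(yaw),-np.sin(yaw)],[np.sin(yaw),np.cos(yaw)]])
    print('origin',(A+B)[:2]/2-R@[-.005,.09])
    f=(ray('wrist',(286,148),.07,o)+ray('wrist',(392,148),.07,o))/2
    print('from fork',f[:2]-R@[0,.065])
    print('reelx',R.T@((ray('wrist',(269,238),.03,o)+ray('wrist',(403,238),.03,o))/2)[:2], 'forkx',R.T@f[:2],'platex',R.T@((A+B)[:2]/2)+[.005,0])
    b=[ray('wrist',((l+r)/2,v),z+.01,o) for l,r,v in((308,345,112),(308,346,250))]
    print('bar',b, 'x',[R.T@q[:2] for q in b],'tcp',R.T@o['tool_pos'][:2])
d=b[0]-b[1];print('bar dir -pi/2',np.arctan2(d[1],d[0])-np.pi/2)
```

```text
[0.4393 0.0536 0.01  ] [0.5737 0.077  0.01  ] 0.13642810008890946
yaw plate 0.17197719860020153
origin [ 0.5268 -0.0225]
from fork [ 0.526  -0.0214]
reelx [ 0.5143 -0.1046] forkx [ 0.5146 -0.0461] platex [ 0.5152 -0.0223]
bar [array([0.5058, 0.0584, 0.109 ]), array([0.516 , 0.0013, 0.109 ])] x [array([ 0.5084, -0.029 ]), array([ 0.5086, -0.087 ])] tcp [ 0.5093 -0.1131]
origin [ 0.5269 -0.0225]
from fork [ 0.5261 -0.0214]
reelx [ 0.5142 -0.1051] forkx [ 0.5145 -0.0467] platex [ 0.5152 -0.0229]
bar [array([0.5058, 0.0584, 0.109 ]), array([0.516 , 0.0013, 0.109 ])] x [array([ 0.5083, -0.0295]), array([ 0.5085, -0.0875])] tcp [ 0.5092 -0.1136]
bar dir -pi/2 0.17589611204338396
```

>>> servo_tool --pt "0.02 0.06 0 0 0 0 5" --pt "0.02 0.06 0.1 0 0 0 5" --pt "0.02 0.06 0.2 0 0 0 5" --pt "0.02 0.06 0.3 0 0 0 5" --pt "0.02 0.06 0.38 0 0 0 5" --pt "0.02 0.06 0.38 0 0 0 5" --pt "0.02 0.06 0.38 0 0 0 5"

```text
time: 7.4
tool_pos: [0.5258, -0.0218, 0.0872]
ee_rot: [-3.139, -0.001, 1.744]
wrist_force: [0.5, -0.1, -1.5]
width: 0.0155
finger_force: 30.0
```

>>> servo_tool --pt "0 0 0.04 0 0 0 5" --pt "0 0 0.08 0 0 0 5" --pt "0 0 0.12 0 0 0 5" --pt "0 0 0.12 0 0 0 5" --pt "0 0 0.12 0 0 0 5"

```text
time: 7.82
tool_pos: [0.5265, -0.0218, 0.0762]
ee_rot: [-3.141, -0.0, 1.744]
wrist_force: [-0.1, -0.8, -1.2]
width: 0.0154
finger_force: 30.0
```

Run:
```python
from h import *
o=robot.get_obs();im=robot.snapshot('wrist');cv2.imwrite('pics/w3.png',im[:,:,::-1]);print(o['tool_pos'],o['ee_rot'],o['wrist_force'])
```

```text
[ 0.5265 -0.0218  0.0762] [-3.1411 -0.0001  1.7444] [-0.1336 -0.8407 -1.2082]
```

View pics/w3.png

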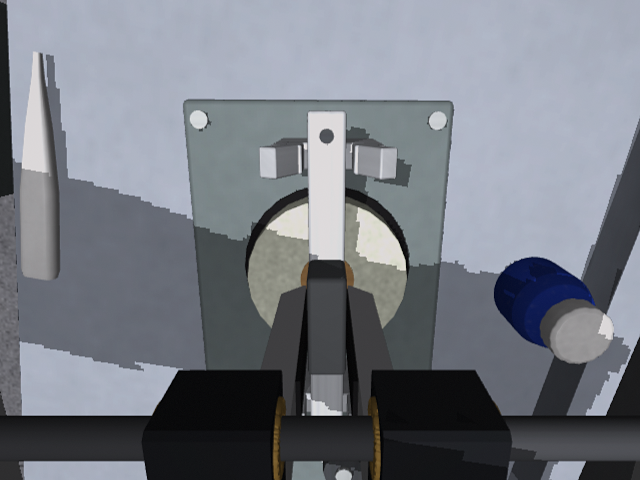

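The bar sits centred between the left fork's prongs: bar columns 308–345, prongs 260–396. Lowering until it touches.

>>> servo_tool --pt "0 0 0.02 0 0 0 5" --pt "0 0 0.035 0 0 0 5" --pt "0 0 0.045 0 0 0 5" --pt "0 0 0.045 0 0 0 5" --pt "0 0 0.045 0 0 0 5"

```text
time: 8.28
tool_pos: [0.5268, -0.0218, 0.0721]
ee_rot: [3.141, 0.0, 1.744]
wrist_force: [-0.8, 0.3, -1.0]
width: 0.0156
finger_force: 30.0
```

>>> servo_tool --pt "0 0 0.01 0 0 0 5" --pt "0 0 0.02 0 0 0 5" --pt "0 0 0.02 0 0 0 5" --pt "0 0 0.02 0 0 0 5"

```text
time: 8.62
tool_pos: [0.5268, -0.0218, 0.072]
ee_rot: [3.141, 0.0, 1.744]
wrist_force: [-3.5, 0.4, 8.1]
width: 0.0157
finger_force: 30.0
```

>>> servo_tool --pt "0 0 0 0 0 0 40" --pt "0 0 0 0 0 0 40" --pt "0 0 0 0 0 0 40" --pt "0 0 0 0 0 0 40" --pt "0 0 0 0 0 0 40" --pt "0 0 0 0 0 0 40"

```text
time: 9.12
tool_pos: [0.5266, -0.0218, 0.0697]
ee_rot: [-3.141, -0.0, 1.744]
wrist_force: [-0.1, 0.1, 0.0]
width: 0.0397
finger_force: 0.0
```

>>> servo_tool --pt "0 0 -0.2 0 0 0 40" --pt "0 0 -0.5 0 0 0 40" --pt "0 0 -0.9 0 0 0 40" --pt "0 0 -0.9 0 0 0 40" --pt "0 0 -0.9 0 0 0 40"

```text
time: 9.53
tool_pos: [0.5286, -0.0221, 0.1633]
ee_rot: [3.135, 0.002, 1.744]
wrist_force: [-0.3, 0.2, -0.6]
width: 0.04
finger_force: 0.0
```

Run:
```python
from h import *
o=robot.get_obs();print(o['tool_pos'],o['width'])
print(delta((.5843,-.2125,.16),1.1))
```

```text
[ 0.5286 -0.0221  0.1633] 0.04004425576152198
(array([-1.9715,  0.2193,  0.0391]), array([0.0045, 0.0001, 0.4102]))
```

>>> servo_tool --pt "-0.98 0.11 0 0 0 0 40" --pt "-0.98 0.11 0 0 0 0 40" --pt "-0.98 0.11 0 0 0 0 40"

```text
time: 9.78
tool_pos: [0.5543, -0.1201, 0.1579]
ee_rot: [-3.139, 0.001, 1.742]
wrist_force: [-0.1, 0.5, -0.4]
width: 0.0401
finger_force: 0.0
```

>>> servo_tool --pt "-0.98 0.11 0 0 0 0.41 40" --pt "-0.98 0.11 0 0 0 0.41 40" --pt "-0.98 0.11 0 0 0 0.41 40" --pt "-0.98 0.11 0 0 0 0.41 40" --pt "-0.98 0.11 0 0 0 0.41 40" --pt "-0.98 0.11 0 0 0 0.41 40" --pt "-0.98 0.11 0 0 0 0.41 40" --pt "-0.98 0.11 0 0 0 0.41 40"

```text
time: 10.45
tool_pos: [0.5818, -0.2105, 0.159]
ee_rot: [-3.14, 0.0, 1.103]
wrist_force: [-0.9, 0.6, -0.4]
width: 0.0405
finger_force: 0.0
```

Run:
```python
from h import *
o=robot.get_obs();im=robot.snapshot('wrist');cv2.imwrite('pics/w4.png',im[:,:,::-1]);print(o['tool_pos'],o['ee_rot'])
import pickle;pickle.dump(o,open('o4.pkl','wb'))
```

```text
[ 0.5818 -0.2105  0.159 ] [-3.1399  0.      1.1032]
```

View pics/w4.png

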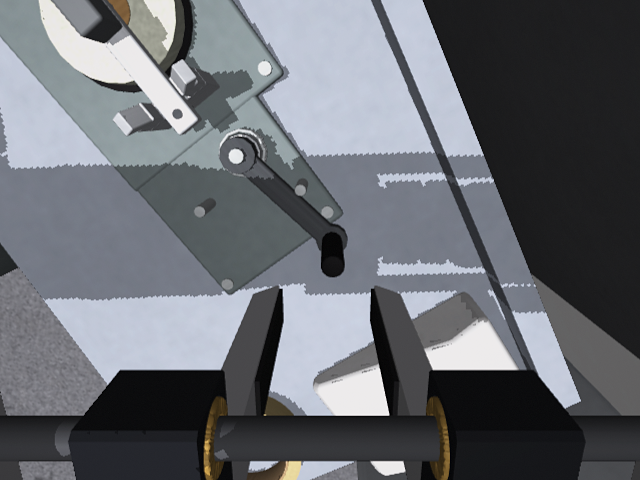

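The bar lies in the right fork as well. The pin's top is at (332,266) and its foot at (333,237).

Run:
```python
from h import *
import pickle;o=pickle.load(open('o4.pkl','rb'))
t=ray('wrist',(332,266),.09,o);b=ray('wrist',(333,236),.038,o);v=ray('wrist',(237,156),.05,o);print(t,b,v,np.linalg.norm((t-v)[:2]))
p=(t+b)/2;print(delta((p[0],p[1],.066),1.1,o))
piv=np.array([.556,-.1334])
T=Ro.from_euler('xyz',[np.pi,0,1.1])
r0=p[:2]-piv;print('r',np.linalg.norm(r0),np.arctan2(r0[1],r0[0]))
for th in np.r_[0:1.21:.15, 1.2,1.23]:
    a=-1.4+.172-th;d=.085*np.array([np.cos(a),np.sin(a)])-.085*np.array([np.cos(-1.228),np.sin(-1.228)])
    print(th,T.inv().apply(np.r_[d,0])/.1)
```

```text
[ 0.5837 -0.2124  0.09  ] [ 0.5861 -0.2103  0.038 ] [ 0.5574 -0.1338  0.05  ] 0.08291357324997072
(array([0.0068, 0.0333, 0.9297]), array([-0.0011,  0.    ,  0.0021]))
r 0.08315302251989551 -1.2154726050784534
0.0 [0. 0. 0.]
0.15 [-0.0858 -0.0942 -0.    ]
0.3 [-0.1565 -0.2001 -0.    ]
0.44999999999999996 [-0.2106 -0.3155 -0.    ]
0.6 [-0.2468 -0.4376 -0.    ]
0.75 [-0.2644 -0.5637 -0.    ]
0.8999999999999999 [-0.263  -0.6911 -0.    ]
1.05 [-0.2425 -0.8168 -0.    ]
1.2 [-0.2035 -0.9381 -0.    ]
1.2 [-0.2035 -0.9381 -0.    ]
1.23 [-0.1935 -0.9616 -0.    ]
```

>>> servo_tool --pt "0 0.03 0 0 0 0 40" --pt "0 0.03 0.3 0 0 0 40" --pt "0 0.03 0.6 0 0 0 40" --pt "0 0.03 0.92 0 0 0 40" --pt "0 0.03 0.92 0 0 0 40" --pt "0 0.03 0.92 0 0 0 0" --pt "0 0.03 0.92 0 0 0 0" --pt "0 0.03 0.92 0 0 0 0" --pt "0 0.03 0.92 0 0 0 0" --pt "0 0.03 0.92 0 0 0 0" --pt "0 0.03 0.92 0 0 0 0" --pt "0 0.03 0.92 0 0 0 0"

```text
time: 11.5
tool_pos: [0.5849, -0.2123, 0.0709]
ee_rot: [3.141, -0.0, 1.101]
wrist_force: [-3.8, 2.7, 5.4]
width: 0.0134
finger_force: 30.0
```

Pin gripped. Now swinging it along the arc.

>>> servo_tool --pt "-0.08 -0.09 0 0 0 0 0" --pt "-0.155 -0.2 0 0 0 0 0" --pt "-0.21 -0.315 0 0 0 0 0" --pt "-0.245 -0.435 0 0 0 0 0" --pt "-0.264 -0.56 0 0 0 0 0" --pt "-0.263 -0.69 0 0 0 0 0" --pt "-0.243 -0.815 0 0 0 0 0" --pt "-0.21 -0.92 0 0 0 0 0" --pt "-0.195 -0.96 0 0 0 0 0" --pt "-0.195 -0.96 0 0 0 0 0" --pt "-0.195 -0.96 0 0 0 0 0" --pt "-0.195 -0.96 0 0 0 0 0"

```text
time: 12.5
tool_pos: [0.4904, -0.1937, 0.0709]
ee_rot: [3.133, 0.013, 1.098]
wrist_force: [-4.1, -15.9, 1.0]
width: 0.0137
finger_force: 30.0
```

Run:
```python
from h import *
o=robot.get_obs();im=robot.snapshot('wrist');cv2.imwrite('pics/w5.png',im[:,:,::-1])
p=o['tool_pos'][:2]-np.array([.556,-.1334]);print(np.linalg.norm(p),-1.228-np.arctan2(p[1],p[0]),o['wrist_force'],o['finger_force'],o['width'])
```

```text
0.08914404190933259 1.1701066266210394 [ -4.1484 -15.8864   1.0182] 29.971271753311157 0.013714295835784514
```

View pics/w5.png

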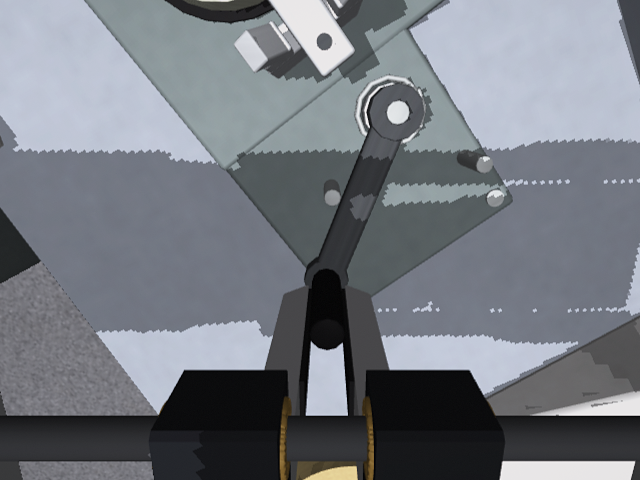

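The lever is now near the front peg at (332,193), with the pin held between the pads. I'll work out the angle from the picture.

Run:
```python
from h import *
o=robot.get_obs()
v=ray('wrist',(397,112),.05,o)
for uv,z in (((326,270),.038),((327,333),.09)):
    t=ray('wrist',uv,z,o);d=(t-v)[:2];print(t,v,np.linalg.norm(d),-1.228-np.arctan2(d[1],d[0]))
print(Ro.from_euler('xyz',o['ee_rot']).inv().apply(o['wrist_force']))
```

```text
[ 0.4945 -0.1847  0.038 ] [ 0.5536 -0.1325  0.05  ] 0.0788189746771059 1.1895736409785556
[ 0.4924 -0.1889  0.09  ] [ 0.5536 -0.1325  0.05  ] 0.08324229273759107 1.1694453597908063
[-16.12     3.9934  -0.4008]
```

>>> servo_tool --pt "0.0 -0.03 0 0 0 0 0" --pt "0.0 -0.06 0 0 0 0 0" --pt "0.0 -0.06 0 0 0 0 0" --pt "0.0 -0.06 0 0 0 0 0"

```text
time: 12.88
tool_pos: [0.4888, -0.1922, 0.071]
ee_rot: [3.124, 0.011, 1.098]
wrist_force: [7.2, -19.0, -6.5]
width: 0.0136
finger_force: 30.0
```

>>> servo_tool --pt "0 0 0 0 0 0 0" --pt "0 0 0 0 0 0 0" --pt "0 0 0 0 0 0 0" --pt "0 0 0 0 0 0 0" --pt "0 0 0 0 0 0 0" --pt "0 0 0 0 0 0 0"

```text
time: 13.38
tool_pos: [0.4889, -0.1922, 0.071]
ee_rot: [3.124, 0.011, 1.098]
wrist_force: [7.5, -19.0, -6.5]
width: 0.0134
finger_force: 30.0
```

Run:
```python
from h import *
cv2.imwrite('pics/s6.png',cv2.resize(robot.snapshot('side')[190:300,230:390,::-1],None,fx=5,fy=5,interpolation=cv2.INTER_CUBIC))
```

```text
(no output)
```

View pics/s6.png

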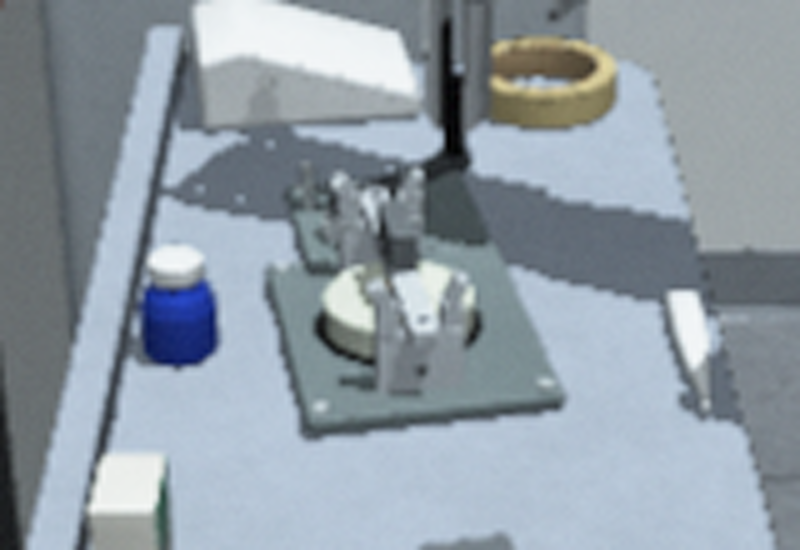

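The side view shows the bar down in both forks (near fork around (415,330)), and the pin held forward at (452,130). Handing in.

```bash
python3 -c "
from bench import robot
print(robot.close_job())"
```

```text
the job is handed in; nothing more can be done
None
```

The job is handed in, with no verdict returned: the long bar lies released in both forks, and the gripper is holding the tension arm against its stop, at about 1.2 rad by my estimate.

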